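# Show the camera the stir bar in the mirror

### The job

Pick up the white stir bar from the bench and lay it flat in the middle of the steel dish on the stirrer, setting it down rather than dropping it, and leave the dish where it stands. Then press down the lever pad behind the sprung mirror until the little camera on the rod stand sees the stir bar in the mirror, centred up and down, and finish while still holding the mirror at that angle (it swings back if let go). Do not disturb the flask, the beaker or the weighing boat.

Things in the scene. Friction and masses are not known exactly. Their poses are not given: they have to be found in the camera images.
- stir_bar: White eight-sided magnetic stir bar with a thin ring round its middle, 50 mm long, 11 mm thick, 20 g; it starts lying loose on the bench (top at z = 0). Origin at its centre, x axis along its length.
- dish: Round shallow steel dish, loose, 110 mm across, 22 mm high, wall 3 mm, its inner floor 5 mm above its origin; it stands centred on the stirrer's round plate. Origin at the centre of its underside, z up.
- stirrer: White slab-shaped magnetic stirrer, fixed, 120 mm along its x, 140 mm along its y, with a round metal plate 116 mm across on top; plate top 52 mm above its origin; dial panel on its y side. Origin at the centre of its underside.
- stand: Fixed mirror stand: dark base plate 115 x 150 mm with two thin steel rods (128 mm apart along its y, 218 mm high) that carry the mirror between them. Origin on the bench straight below the middle of the mirror; its x axis points level from the mirror over the stirrer to the camera, z up.
- mirror (a joint): Tilt of the mirror, rad, about a level hinge along the stand's y, 210 mm above the bench, through the middle of the glass. 0 at rest, held there by a spring, the glass's normal 0.87 below the level towards the stirrer. Pressing the pad down raises the value (to 0.85 at most): the normal then lies 0.87 - value below the level. About 1 N at the pad starts it, 3 N at 0.45; it springs back.
- glass (a point): Middle of the mirror's reflecting face, on the hinge. Glass 100 mm wide (along y) and 70 mm high. Its x axis is the normal of the glass, pointing to the stirrer side.
- pad (a point): Centre of the upper face of the white lever pad behind the mirror (side away from the stirrer); press it down here. Pad 30 x 34 mm, 6 mm thick, on a thin rod 85 mm from the hinge. At mirror value v the rod points (0.52 - v) rad above the level, away from the stirrer; it moves on a circle about the hinge.
- camera: Fixed small grey camera on a steel rod stand, 240 mm high in all, lens towards the mirror. Origin on the bench below the front of the lens.
- lens (a point): Front of the camera's lens, 210 mm above the bench: level with the middle of the mirror and straight ahead of it along the stand's x axis, looking level at it.
- view (a point): Imaginary: the camera's central line of sight once reflected. Origin at the middle of the glass; x runs along the reflected line, 2 x (0.87 - mirror value) rad below the level, towards the stirrer; y is along the hinge; z square to the line in the upright plane. The bar is seen centred up and down when its centre lies on this line (z near 0 in this frame).
- flask: Glass conical flask, 82 mm across, 120 mm high, bystander. Origin under its centre.
- beaker: Glass beaker, 70 mm across, 85 mm high, bystander. Origin under its centre.
- boat: White square plastic weighing boat, 80 x 80 x 18 mm, bystander. Origin under its centre.
Not all that is in view belongs to the job. Of the things that look like the stirrer, the middle-sized one is meant.

How it is judged (in metres and radians):
On the way, in this order (a step that is already met when the one before it is completed fails the run):
1. the stir bar lies flat in the middle of the dish, let go (horizontal distance between stir_bar and dish below 0.03 m and z of stir_bar in the frame of dish between 0.003 and 0.016 m and angle between stir_bar's own x axis and vertical between 1.4 and 1.75 rad and contact force between stir_bar and the arm below 0.05 N and contact force between each of stir_bar, dish and the fingers below 0.05 N and linear speed of stir_bar below 0.02 m/s and horizontal distance between dish and stirrer below 0.025 m), for 0.2 s.
2. the mirror is pressed to the angle at which the camera sees the stir bar (all of step 1 and z of stir_bar in the frame of view between -0.016 and 0.016 m and y of stir_bar in the frame of view between -0.06 and 0.06 m and x of stir_bar in the frame of view above 0.08 m and (contact force between stand and the fingers above 0.4 N or contact force between stand and the arm above 0.4 N) and value of joint mirror above 0.15 rad and velocity of joint mirror between -0.05 and 0.05 rad/s), for 0.3 s.
At the end, for the whole second after the job is handed in: Bar flat, at rest, untouched, within 30 mm of the dish's centre; dish within 25 mm of the plate's centre; the robot presses the mirror (over 0.4 N), mirror still, the reflected line of sight passing within 16 mm (up and down) and 60 mm (sideways) of the bar's centre (all of step 2); the arm keeps its last pose, push and grip.
It fails at once if the flask, beaker or weighing boat is moved more than 25 mm (distance of any of flask, beaker, boat from where it was at the start of the episode above 0.025 m).
It fails at once if the dish is shifted more than 25 mm (distance of dish from where it was at the start of the episode above 0.025 m).
It fails at once if the stir bar is dropped (falls free faster than 0.8 m/s, about 33 mm) (linear speed of stir_bar above 0.8 m/s and contact force between stir_bar and the fingers below 0.02 N).
It also fails if it takes over 45 s, if anything falls off the work surface, if the arm or the gripper's body presses on something with over 40 N, if the wrist force passes 120 N, or if a joint passes its speed limit or range.

### The arm

A 6-joint arm with a two-finger parallel gripper is mounted at the origin on the work surface. World frame = base frame: x ahead of the robot, y to its left, z up, the work surface at z = 0. Lengths are in mm, angles in rad, forces in N, time in s.
With the tool pointing down it reaches from about 350 to 775 mm from the base axis. Payload 7.3 kg.
Tool frame: the origin (TCP) lies on the front face of the gripper's body, between the roots of the fingers; the fingertips stand 66 mm ahead of it and the grasp point (between the pads) lies 47 mm ahead of it (bot.tcp_to_grasp is the z of the grasp point in the tool frame, in mm); z points along the fingers, y is the direction in which the jaws open and shut (so a half turn about z gives the same grasp; the last joint's range is limited). The gripper opens to 92 mm and grips with 3 to 60 N. Pads are 19 mm wide; open, the fingers measure 130 mm over their backs; the gripper's body (75 mm by 190 mm) begins 47 mm behind the grasp point.
Start: joints at [-1.396, 0.342, 1.524, -0, 1.275, -0.146], TCP at [165.568, -498.223, 292.241] pointing down, gripper open.
Joint ranges: [-2.53, 2.53], [-0.77, 2.02], [0.04, 2.7], [-1, 4.14], [0.28, 2.66], [-3.11, 3.11]. Speed limits (rad/s): [2.57, 2.57, 3.14, 3.14, 3.14, 3.14].

### API

Orientations are given as [roll, pitch, yaw] about the fixed x, y, z axes, in that order (R = Rz(yaw) Ry(pitch) Rx(roll)).
In Python, from plant import bot gives the robot as it stands.
- The arm moves only by the tool carry_out, never from a script. Its argument "deltas" is a list that holds one entry, the list of rows, each a list of 4 numbers: the shift along the tool's x, y, z in mm, then the turn about the tool's z in units of 5 degrees (1.0 is 5 degrees). A call has 1 to 20 rows; each row is the pose to reach, as a shift and turn from the pose commanded when the call began, along the tool's axes at that moment; what a row does not reach only later rows make up. A row lasts 1/10 s, in which the tool goes at most 50 mm and 8.59 degrees, less where a joint would pass 70% of its speed; a pose out of reach is approached as far as the arm can. A call with a gripper value outside its range is refused whole. "fingers" is the finger opening in mm, from 0 to 91.8, set as the call begins (left out, the last holds). The fingers move at their own pace and stop on an object; the grip force is fixed at half the most. Time passes only in rows, so rows that repeat a pose let the fingers close. It gives the time, the measured TCP pose, the force and the opening at its end, in the units of the state.
- bot.get_obs(): the state, without advancing time (a new reading comes with each control period).
- bot.capture(name): name is "scene" or "side" or "wrist"; returns (picture, depth): 400x640x3 uint8, blue, green, red; 400x640 float32, mm along the optical axis (not along the pixel's ray), 0 where there is no reading.
- bot.camera_model(name): a dict with "K" (3x3 intrinsics, pixels), "distortion" ([k1, k2, p1, p2, k3] as OpenCV has them; the pictures are not rectified), "camera_from_world" (4x4, takes a point from world to camera coordinates). Camera axes: x right, y down, z forward; pixel columns grow to the right and rows downward; lengths in mm; the calibration is good to about 2 mm. A picture is of the moment at which its call begins: read the wrist's pose just before it. camera_model takes no time and is no camera call; for the wrist camera it gives the pose at the moment of the call.
- bot.close_job(): hands the job in, once; it reports no verdict.
The state is a dict: "time": time; "joint_positions": joint angles; "dq": joint speeds; "tau": joint torques, N m; "tool_pos": TCP position; "tcp_rot": TCP orientation; "contact_force": force on the tool from outside, world axes, zero at the start; "moment": the same for the moment, N m; "grip_width": finger opening in mm.
Only numpy, scipy, OpenCV 4.12 (cv2) and the standard library are available. Lean on these libraries where they do the work, as an engineer would, in place of code of your own. Each camera call takes 0.05 s, during which the arm holds its last target. There are 200 camera calls.

## Working session

There is one attempt and no reset: what is moved stays moved. The work goes in short steps, Python scripts to look and compute and a tool call to move; the robot and the scene stay as the last step left them, time stands still between calls to the robot, and variables do not carry over. Pictures are saved under pics/ and viewed, about 8 in all and at most 12, crops included, and the job is handed in when it is done.

Besides the shell and the picture viewer there is one more tool, called as name(argument=value, ...) on one line, values as JSON. carry_out: Moves the arm, as the interface text tells. Its arguments: {"type":"object","properties":{"deltas":{"type":"array","items":{"type":"array","items":{"type":"array","items":{"type":"number"}}}},"fingers":{"type":"number"}},"required":["deltas"]}

```bash
ls; mkdir -p pics; cat > h.py <<'E'
import numpy as np, cv2
from plant import bot
def snap(n,tag):
    m=bot.camera_model(n); im,d=bot.capture(n); cv2.imwrite(f'pics/{tag}.png',im); np.savez(f'pics/{tag}.npz',im=im,d=d,K=m['K'],D=m['distortion'],T=m['camera_from_world'])
def load(tag): return dict(np.load(f'pics/{tag}.npz'))
def ray(s,u,v):
    p=cv2.undistortPoints(np.array([[[u,v]]],float),np.array(s['K'],float),np.array(s['D'],float))[0,0]
    R=s['T'][:3,:3];t=s['T'][:3,3]; return -R.T@t, R.T@np.array([p[0],p[1],1.])
def onz(s,u,v,z): o,r=ray(s,u,v); return o+r*(z-o[2])/r[2]
def dep(s,u,v): 
    o,r=ray(s,u,v); return o+r*float(s['d'][int(v),int(u)])
E
python3 - <<'E'
from h import *
for n in('scene','side'): snap(n,n+'0')
print(bot.get_obs(), bot.tcp_to_grasp)
E
```

```text
pics
{'time': 0.1, 'joint_positions': array([-1.39597870e+00,  3.42638570e-01,  1.52489965e+00, -1.20118921e-05,
        1.27537283e+00, -1.46017635e-01]), 'dq': array([-0.00018252, -0.00076848, -0.00170157, -0.00132484,  0.00068487,
       -0.00157087]), 'tau': array([ 1.13395516e-03, -4.32004166e+01, -2.44694191e+01,  7.18227332e-02,
        5.26391761e-02, -4.82158441e-05]), 'tool_pos': array([ 165.5275345 , -497.94881003,  291.6295277 ]), 'tcp_rot': array([-3.14028661e+00, -1.80461871e-04,  3.20838646e-01]), 'contact_force': array([0.19518388, 0.10618848, 0.85166206]), 'moment': array([0.0330485 , 0.01777311, 0.01952453]), 'grip_width': 91.96233131766536} 46.699999999999996
```

View pics/scene0.png

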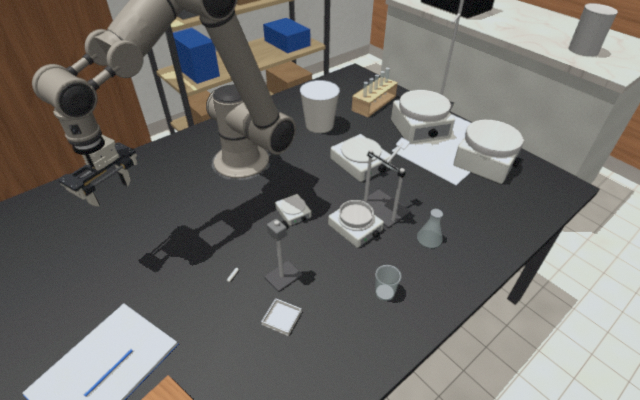

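View pics/side0.png

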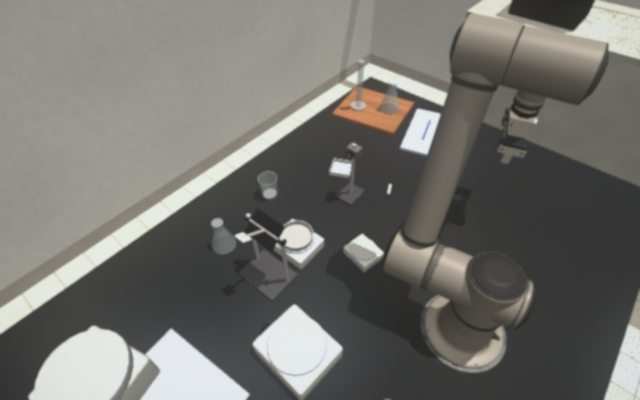

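The scene view shows the bar at about (233,274), dish (357,215), mirror rods (368,153)/(402,173), pad (402,146), camera (276,228), and the boat (282,317). The side view shows the bar at (390,188), dish (297,235), and pad (243,237).

```bash
python3 - <<'E'
from h import *
a=load('scene0');b=load('side0')
def bar(s,box):
    x0,y0,x1,y1=box; m=(s['im'][y0:y1,x0:x1].min(2)>120).astype(np.uint8)
    n,l,st,c=cv2.connectedComponentsWithStats(m); i=1+np.argmax(st[1:,4])
    ys,xs=np.nonzero(l==i); P=np.array([onz(s,x+x0,y+y0,6) for x,y in zip(xs,ys)])[:,:2]
    ctr=P.mean(0); w,v=np.linalg.eigh(np.cov((P-ctr).T)); d=v[:,1]; pr=(P-ctr)@d
    print('bar',len(P),ctr,np.arctan2(d[1],d[0]),np.ptp(pr)); 
bar(a,(215,255,255,295)); bar(b,(378,175,402,202))
for s,pts in((a,{'dishfloor':(357,216),'mtopL':(370,155),'mtopR':(402,173),'pad':(402,146),'camtop':(277,226),'camrod':(278,250),'glass':(386,163),'boat':(282,317),'plate front':(363,232),'flasktop':(436,213),'beaker':(387,283)}),(b,{'dishfloor':(297,237),'pad':(243,237),'camtop':(354,147),'mtopL':(249,215),'mtopR':(284,243),'boat':(341,168)})):
    for k,p in pts.items(): print(k,p,dep(s,*p).round())
print('flask/beaker/boat bottoms',[onz(a,*p,z).round() for p,z in (((430,236),0),((387,290),0),((282,317),9))])
cr=[(a['im'][130:260,260:460],4),(b['im'][130:300,180:380],4)]
o=np.zeros((600,800,3),np.uint8); 
cv2.imwrite('pics/c1.png',cv2.resize(cr[0][0],(800,520),interpolation=cv2.INTER_CUBIC)); cv2.imwrite('pics/c2.png',cv2.resize(cr[1][0],(700,595),interpolation=cv2.INTER_CUBIC))
E
```

```text
bar 65 [ 459.10801747 -318.72367334] 2.0226681282784953 51.512867160411005
bar 37 [ 460.30738015 -321.48771312] 2.0060398758734466 49.60678041561987
dishfloor (357, 216) [554.  97.  57.]
mtopL (370, 155) [490. 200. 215.]
mtopR (402, 173) [617. 209. 218.]
pad (402, 146) [551. 276. 249.]
camtop (277, 226) [ 565. -213.  230.]
camrod (278, 250) [ 561. -215.  132.]
glass (386, 163) [572. 183. 241.]
boat (282, 317) [ 669. -290.    5.]
plate front (363, 232) [610.  71.  47.]
flasktop (436, 213) [742. 246. 120.]
beaker (387, 283) [778.   9.  10.]
dishfloor (297, 237) [543.  95.  59.]
pad (243, 237) [541. 286. 258.]
camtop (354, 147) [ 556. -209.  230.]
mtopL (249, 215) [607. 212. 227.]
mtopR (284, 243) [475. 208. 208.]
boat (341, 168) [ 671. -295.    3.]
flask/beaker/boat bottoms [array([736., 260.,   0.]), array([791.,  -2.,   0.]), array([ 672., -291.,    9.])]
```

View pics/c1.png

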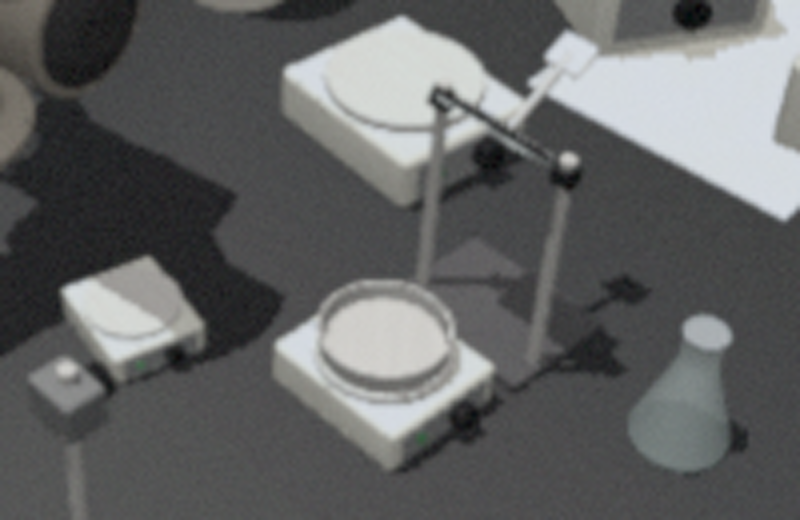

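View pics/c2.png

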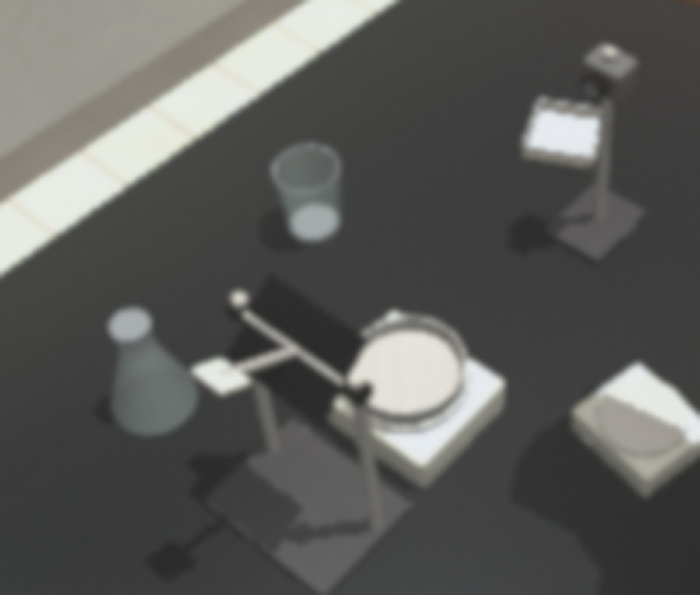

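Crop 1 puts the dish floor centre near (387,335), and the rod tops at (442,97) and (568,168). Crop 2 puts the pad at (222,376), and the rod tops at (240,298) and (360,390). Next I triangulate these and fit the dish rim.

```bash
cat >> h.py <<'E'
def tri(p,q,a,b):
    o1,r1=ray(a,*p);o2,r2=ray(b,*q); A=np.c_[r1,-r2]; t=np.linalg.lstsq(A,o2-o1,rcond=None)[0]
    x,y=o1+r1*t[0],o2+r2*t[1]; return ((x+y)/2).round(1), np.linalg.norm(x-y).round(1)
def cloud(s,box):
    x0,y0,x1,y1=box; return np.array([dep(s,u,v) for v in range(y0,y1) for u in range(x0,x1) if s['d'][v,u]>0])
def circ(P):
    for _ in range(4):
        c=np.linalg.lstsq(np.c_[2*P,np.ones(len(P))],(P**2).sum(1),rcond=None)[0]; r=np.sqrt(c[2]+c[:2]@c[:2])
        e=abs(np.hypot(*(P-c[:2]).T)-r); P=P[e<max(3,2*np.median(e))]
    return c[:2].round(1),r.round(1),len(P)
E
python3 - <<'E'
from h import *
a=load('scene0');b=load('side0')
c1=lambda x,y:(260+x/4-.4,130+y/4-.4); c2=lambda x,y:(180+x/3.5-.4,130+y/3.5-.4)
for n,p,q in(('rodfar',(568,164),(239,298)),('rodnear',(442,97),(360,390)),('pad',(572,56),(222,376)),('camtop',(67,371),(610,52)),('dishfloor',(387,338),(412,368))):
    print(n,tri(c1(*p),c2(*q),a,b))
print('pad ctr z255',onz(a,*c1(572,56),255).round(1),onz(b,*c2(222,376),255).round(1))
for n,s,box in(('scene',a,(330,190,385,245)),('side',b,(272,215,330,268))):
    P=cloud(s,box); 
    k=(P[:,2]>66)&(P[:,2]<82)&(np.hypot(P[:,0]-549,P[:,1]-95)<75); f=(abs(P[:,2]-57)<5)&(np.hypot(P[:,0]-549,P[:,1]-95)<45)
    print(n,'rim',circ(P[k][:,:2]),'floor z',np.median(P[f][:,2]))
# floor ellipse from rim edges: floor bright mask centroid
for n,s,box in(('scene',a,(337,198,377,228)),('side',b,(278,218,318,252))):
    P=cloud(s,box); print(n,'z hist',np.histogram(P[:,2],bins=np.arange(40,90,4))[0])
E
```

```text
rodfar (array([612.9, 211. , 223.2]), np.float64(0.2))
rodnear (array([482.1, 208. , 211.1]), np.float64(1.9))
pad (array([545.7, 283.6, 251.9]), np.float64(0.9))
camtop (array([ 559.4, -211. ,  237.6]), np.float64(1.2))
dishfloor (array([548.6,  93.6,  63.9]), np.float64(7.8))
pad ctr z255 [548.6 280.4 255. ] [543.3 284.5 255. ]
scene rim (array([547.8,  94.6]), np.float64(52.9), 176) floor z 57.809261292977
side rim (array([546.5,  96.6]), np.float64(52.8), 144) floor z 58.363077308314075
scene z hist [ 42  47  34 144 337 116  57  66  80  16   0   0]
side z hist [ 40  65  33  89 392 147  37  42  70  22   0   0]
```

carry_out(deltas=[[[24,-5,8,-1.4],[48,-11,20,-2.8],[72,-16,32,-4.2],[96,-22,44,-5.6],[120,-27,56,-7],[144,-33,68,-8.4],[168,-38,80,-9.8],[192,-43,92,-11.2],[216,-49,104,-12.6],[240,-54,116,-14],[264,-60,128,-15.4],[288,-65,140,-16.8],[312,-71,152,-18.2],[335,-76,162,-19.4],[335,-76,162,-19.4],[335,-76,162,-19.4]]], fingers=40)

```text
time: 1.7
tool_pos: [459.3, -320.2, 129.8]
tcp_rot: [-3.141, -0.001, 2.013]
contact_force: [0.2, -0.8, -0.1]
grip_width: 39.9
```

```bash
python3 - <<'E'
from h import *
snap('wrist','w1'); s=load('w1'); o=bot.get_obs(); print(o['time'],o['tool_pos'],o['tcp_rot'],o['grip_width'],o['joint_positions'].round(2))
m=(s['im'].min(2)>130).astype(np.uint8); n,l,st,c=cv2.connectedComponentsWithStats(m)
for i in range(1,n):
    if st[i,4]>150:
        ys,xs=np.nonzero(l==i); P=np.array([onz(s,x,y,7) for x,y in zip(xs[::3],ys[::3])])[:,:2]
        w,v=np.linalg.eigh(np.cov(P.T)); d=v[:,1]; pr=P@d
        q=P@v[:,0]; print(st[i],P.mean(0).round(1),(pr.max()+pr.min())/2*d+(q.max()+q.min())/2*v[:,0],np.arctan2(d[1],d[0]).round(3),np.ptp(pr).round(1),np.ptp(q).round(1))
E
```

```text
1.75 [ 459.0725545  -320.68562779  130.19343636] [-3.14109364e+00 -2.85748386e-04  2.01225647e+00] 40.14254540627043 [-0.75  0.58  1.63 -0.    0.93 -1.19]
[    0    18   389   292 57929] [ 343.7 -325.6] [ 341.42781623 -351.60544628] 1.021 381.2 186.9
[ 416   40   76   66 2579] [ 496.6 -185.6] [ 496.11036257 -178.72966025] 0.815 58.3 40.3
[  437    58   203   254 26713] [ 614.2 -229.6] [ 622.02146038 -224.76433294] 2.572 234.7 158.4
[ 289  180  106   77 3310] [ 476.9 -330.2] [ 479.30770998 -321.10421684] -2.871 86.0 68.8
[ 250  259  144   48 5834] [ 486.  -376.1] [ 487.13463642 -378.25839046] -2.703 124.7 47.5
[    0   298   421   102 24097] [ 421.8 -518.6] [ 418.74510648 -508.39686917] -2.716 440.3 127.8
[ 472  363   81   37 1619] [ 723.3 -398.3] [ 718.84621809 -405.26175147] 0.815 84.0 62.8
```

View pics/w1.png

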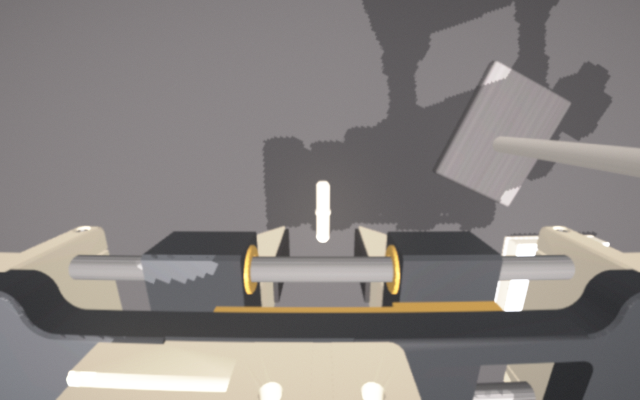

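The wrist view shows the bar at about (323,212), upright in the picture and between the fingers. The camera stand's base is well to the right.

```bash
python3 - <<'E'
from h import *
s=load('w1'); m=(s['im'][170:255,300:345].min(2)>150); ys,xs=np.nonzero(m); print(xs.min()+300,xs.max()+300,ys.min()+170,ys.max()+170)
t=onz(s,322.5,181,8);e=onz(s,322.5,242,6); c=(t+e)/2; print(t,e,c,np.linalg.norm(t-e),np.arctan2(*(t-e)[1::-1]), onz(s,320,212,6))
d=c-np.array([459.2,-320.5,0]); y=2.0127; print('tool dx,dy',d[0]*np.cos(y)+d[1]*np.sin(y), d[0]*np.sin(y)-d[1]*np.cos(y))
E
```

```text
315 330 180 242
[ 448.69249535 -294.85222487    8.        ] [ 471.32249902 -342.58015864    6.        ] [ 460.00749719 -318.71619176    7.        ] 52.85898909477531 2.0135475558915816 [ 458.08615505 -319.42750936    6.        ]
tool dx,dy 1.2671190633923795 1.4927936352483202
```

carry_out(deltas=[[[1,1.5,20,0],[1,1.5,40,0],[1,1.5,54,0],[1,1.5,60,0],[1,1.5,62.5,0],[1,1.5,62.5,0],[1,1.5,62.5,0]]])

```text
time: 2.45
tool_pos: [460.7, -319.3, 68.5]
tcp_rot: [3.141, 0.001, 2.014]
contact_force: [-0.2, -1.4, -0.8]
grip_width: 39.8
```

carry_out(deltas=[[[0,0,0,0],[0,0,0,0],[0,0,0,0],[0,0,0,0],[0,0,0,0],[0,0,0,0],[0,0,0,0],[0,0,0,0]]], fingers=0)

```text
time: 3.25
tool_pos: [460.5, -319.0, 67.8]
tcp_rot: [3.142, 0.0, 2.014]
contact_force: [-0.1, 0.4, 1.4]
grip_width: 9.1
```

carry_out(deltas=[[[0,0,-10,0],[0,0,-30,0],[0,0,-55,0],[0,0,-85,0],[0,0,-115,0],[0,0,-145,0],[0,0,-175,0],[0,0,-205,0],[0,0,-235,0],[0,0,-258,0],[0,0,-270,0],[0,0,-272,0],[0,0,-272,0]]])

```text
time: 4.55
tool_pos: [460.2, -318.7, 339.1]
tcp_rot: [-3.141, -0.001, 2.014]
contact_force: [1.0, 0.4, 0.2]
grip_width: 9.8
```

```bash
python3 - <<'E'
from h import *
snap('wrist','w2'); o=bot.get_obs(); print(o['tool_pos'],o['tcp_rot'],o['grip_width'],o['joint_positions'].round(2))
im=load('w2')['im']; cv2.imwrite('pics/w2c.png',im[180:330,220:420])
p,y=o['tool_pos'],o['tcp_rot'][2]
d=np.array([547.2,95.6])-p[:2]; print('tool dx,dy,turn',d[0]*np.cos(y)+d[1]*np.sin(y), d[0]*np.sin(y)-d[1]*np.cos(y), -np.degrees(np.pi/2-y)/5)
E
```

```text
[ 460.12050163 -318.64371146  338.49336741] [-3.14072298e+00 -1.92859043e-03  2.01377683e+00] 9.678180249755474 [-0.74  0.38  1.34 -0.    1.42 -1.19]
tool dx,dy,turn 336.9348862793415 256.2334364027555 5.076182594295875
```

View pics/w2c.png

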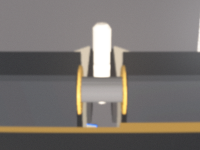

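The bar is held between the fingertips, at crop (102,50). I carry it over above the camera's height.

carry_out(deltas=[[[10,8,0,0.2],[34,26,0,0.5],[63,48,0,1],[92,70,0,1.4],[121,92,0,1.8],[150,114,0,2.3],[179,136,0,2.7],[208,158,0,3.1],[237,180,0,3.6],[266,202,0,4],[295,224,0,4.5],[318,242,0,4.8],[331,252,0,5],[337,256,0,5.1],[337,256,0,5.1],[337,256,0,5.1]]])

```text
time: 6.2
tool_pos: [547.1, 94.6, 339.1]
tcp_rot: [-3.14, 0.001, 1.569]
contact_force: [0.2, -1.2, -0.5]
grip_width: 9.7
```

```bash
python3 - <<'E'
from h import *
for n in('scene','side','wrist'): snap(n,n[0]+'n3')
o=bot.get_obs(); print(o['tool_pos'],o['tcp_rot'],o['grip_width'],o['joint_positions'].round(2))
a=load('wn3'); P=cloud(a,(0,0,640,400)); 
for lo,hi in((66,82),):
    k=(P[:,2]>lo)&(P[:,2]<hi)&(np.hypot(P[:,0]-547,P[:,1]-95)<75); print(k.sum(),circ(P[k][:,:2]))
f=(P[:,2]<62)&(P[:,2]>53)&(np.hypot(P[:,0]-547,P[:,1]-95)<40); print('floor',np.median(P[f][:,2]))
cv2.imwrite('pics/j3.png',np.hstack([cv2.resize(a['im'],(480,300)),load('sn3')['im'][100:250,300:450].repeat(2,0).repeat(2,1)]))
E
```

```text
[547.22573405  94.3137426  339.63462226] [-3.14140993e+00  3.00281642e-04  1.56757388e+00] 9.684011945986324 [ 0.03  0.37  1.35 -0.    1.42  0.04]
809 (array([547.4,  96.7]), np.float64(52.6), 809)
floor 57.49354875415776
```

View pics/j3.png

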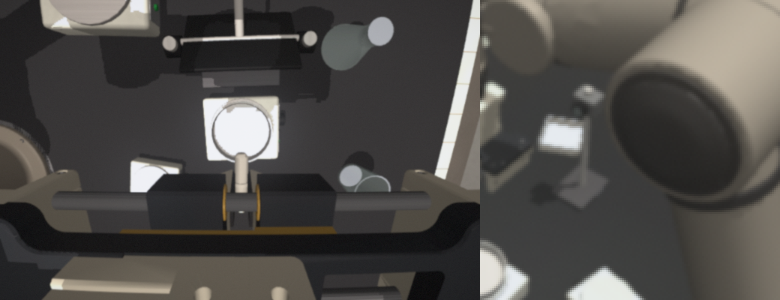

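The wrist view shows the dish at (240,130), with the mirror beyond it and clear of the gripper. The dish centre is (547.4, 96.7) with its floor at 57.5. I descend.

carry_out(deltas=[[[2,0,10,0],[2,0,35,0],[2,0,65,0],[2,0,95,0],[2,0,125,0],[2,0,155,0],[2,0,180,0],[2,0,195,0],[2,0,204,0],[2,0,209,0],[2,0,212,0],[2,0,213.5,0],[2,0,213.5,0],[2,0,213.5,0]]])

```text
time: 7.75
tool_pos: [547.6, 97.3, 126.8]
tcp_rot: [3.14, 0.0, 1.569]
contact_force: [0.1, -0.2, -0.6]
grip_width: 9.7
```

carry_out(deltas=[[[0,0,0,0],[0,0,0,0],[0,0,0,0],[0,0,0,0],[0,0,0,0],[0,0,0,0]]], fingers=26)

```text
time: 8.35
tool_pos: [547.3, 97.3, 126.2]
tcp_rot: [3.142, 0.0, 1.569]
contact_force: [0.5, 0.3, 0.1]
grip_width: 26.3
```

carry_out(deltas=[[[0,0,-5,0],[0,0,-20,0],[0,0,-45,0],[0,0,-75,0],[0,0,-105,0],[0,0,-135,0],[0,0,-165,0],[0,0,-195,0],[0,0,-225,0],[0,0,-245,0],[0,0,-250,0],[0,0,-250,0]]])

```text
time: 9.55
tool_pos: [547.3, 97.3, 376.6]
tcp_rot: [3.14, 0.0, 1.569]
contact_force: [0.7, -0.3, 0.5]
grip_width: 25.8
```

```bash
python3 - <<'E'
from h import *
snap('wrist','w4'); snap('scene','s4'); o=bot.get_obs(); print(o['time'],o['tool_pos'],o['tcp_rot'],o['grip_width'])
a=load('w4'); P=cloud(a,(0,0,640,400)); h=np.hypot(P[:,0]-547,P[:,1]-95)
k=(P[:,2]>66)&(P[:,2]<82)&(h<75); print(k.sum(),circ(P[k][:,:2]))
f=(P[:,2]>62.5)&(P[:,2]<75)&(h<40); Q=P[f]; print('bar',len(Q),Q.mean(0),np.median(Q[:,2]),Q.min(0),Q.max(0))
cv2.imwrite('pics/w4c.png',a['im'][0:300,150:500])
E
```

```text
9.65 [546.89204345  97.23421519 374.85063164] [-3.13929153e+00  2.16578574e-04  1.56863103e+00] 25.84303796342774
879 (array([547.4,  96.6]), np.float64(52.6), 710)
bar 233 [547.47090887  98.77003726  66.74325186] 66.96145484866156 [542.78419134  73.32382645  62.83731613] [553.18010595 122.52869181  69.60382817]
```

View pics/w4c.png

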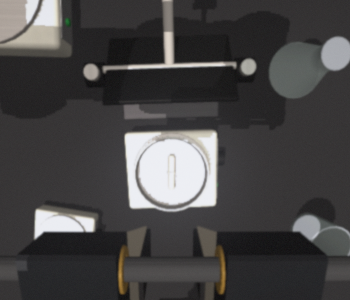

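The bar lies in the dish's middle at crop (171,171). Next I refine the hinge line and work out the target angle.

```bash
python3 - <<'E'
from h import *
s=load('w4')
L=onz(s,243,72,218);R=onz(s,398,66,218); print(L.round(1),R.round(1),((L+R)/2).round(1),np.linalg.norm(L-R))
P=cloud(s,(0,0,640,200)); k=(P[:,2]>205)&(P[:,2]<222)&(abs(P[:,1]-209)<20)
for x0 in(484,612):
    q=P[k&(abs(P[:,0]-x0)<10)]; print(x0,len(q),q.mean(0).round(1) if len(q) else '')
for hy in(205,209.5):
    D=hy-98.3; be=np.arctan2(210-62.5,D); v=.87-be/2
    print(hy,'v',v,'pad axis pt: out',85*np.cos(.52-v),'up',210+85*np.sin(.52-v))
o=bot.get_obs();y=o['tcp_rot'][2];p=o['tool_pos'];d=np.array([546.5,283])-p[:2];print(d[0]*np.cos(y)+d[1]*np.sin(y),d[0]*np.sin(y)-d[1]*np.cos(y),p)
E
```

```text
[482.2 210.8 218. ] [612.1 215.2 218. ] [547.1 213.  218. ] 130.02276951829376
484 349 [485.1 209.  216.5]
612 300 [608.7 210.9 217. ]
205 v 0.39772782068795326 pad axis pt: out 84.36539558047023 up 220.36725752312407
209.5 v 0.40759751618630524 pad axis pt: out 84.46360657343057 up 219.5341053386637
185.76450043459855 -0.7942801094397258 [546.89204345  97.23421519 374.85063164]
```

carry_out(deltas=[[[10,0,0,0],[35,0,0,0],[65,0,0,0],[95,0,0,0],[125,0,0,0],[155,0,0,0],[178,-1,0,0],[188,-1,0,0],[192,-1,0,0],[192,-1,0,0],[192,-1,0,0]]], fingers=0)

```text
time: 10.75
tool_pos: [546.9, 288.4, 376.1]
tcp_rot: [-3.141, 0.001, 1.568]
contact_force: [0.8, -0.9, -0.0]
grip_width: 0.4
```

```bash
python3 - <<'E'
from h import *
for n in('wrist','side','scene'): snap(n,n[0:2]+'5')
o=bot.get_obs(); print(o['time'],o['tool_pos'],o['tcp_rot'],o['grip_width'],o['contact_force'])
a,b=load('wr5'),load('si5')
cv2.imwrite('pics/j5.png',np.hstack([cv2.resize(a['im'],(480,300)),cv2.resize(b['im'][150:300,190:340],(300,300))]))
for n,s in(('wr',a),('si',b),('sc',load('sc5'))):
    P=cloud(s,(0,0,640,400)); k=(P[:,2]>238)&(P[:,2]<265)&(abs(P[:,0]-547)<25)&(abs(P[:,1]-283)<28); Q=P[k]
    if len(Q)>5: print(n,len(Q),Q.mean(0).round(1),Q.min(0).round(1),Q.max(0).round(1))
E
```

```text
10.9 [546.91841726 288.38619936 376.37407896] [3.14132409e+00 1.78508703e-04 1.56740957e+00] 0.5153043936805393 [ 0.38063499 -0.24552189  0.1073462 ]
wr 1052 [544.  288.  257.2] [527.  270.9 247.2] [561.1 299.2 263.5]
si 114 [541.7 283.  255.4] [526.4 255.2 238.8] [560.1 297.8 264.6]
sc 97 [546.1 280.  252.7] [528.  255.3 239.5] [563.7 295.1 261.4]
```

View pics/j5.png

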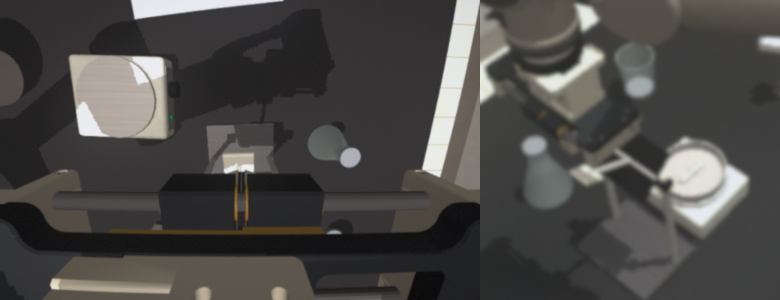

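The pad is right under the closed fingertips, at (240,160) in the wrist view. Its centre is about (544–546, 285, 255), sloped 0.52 as expected. I now press in stages.

carry_out(deltas=[[[2,-1,15,0],[2,-1,30,0],[2,-1,38,0],[2,-1,44,0],[2,-1,50,0],[2,-1,56,0],[2,-1,60,0],[2,-1,60,0],[2,-1,60,0]]])

```text
time: 11.8
tool_pos: [545.8, 291.1, 316.4]
tcp_rot: [3.141, 0.0, 1.569]
contact_force: [0.3, -1.1, 1.9]
grip_width: 0.2
```

carry_out(deltas=[[[0,0,4,0],[0,0,8,0],[0,0,12,0],[0,0,16,0],[0,0,20,0],[0,0,23,0],[0,0,25,0],[0,0,26,0],[0,0,26.5,0],[0,0,26.5,0],[0,0,26.5,0],[0,0,26.5,0],[0,0,26.5,0]]])

```text
time: 13.1
tool_pos: [545.7, 291.3, 289.8]
tcp_rot: [3.141, 0.0, 1.569]
contact_force: [-0.4, 2.8, 3.0]
grip_width: 0.2
```

```bash
python3 - <<'E'
from h import *
for n in('wrist','side','scene'): snap(n,n[0:2]+'6')
o=bot.get_obs(); print(o['time'],o['tool_pos'],o['tcp_rot'],o['contact_force'],o['moment'])
a,b,c=load('wr6'),load('si6'),load('sc6')
cv2.imwrite('pics/j6.png',np.hstack([cv2.resize(c['im'][120:250,300:430],(390,390),interpolation=cv2.INTER_CUBIC),cv2.resize(b['im'][180:310,195:325],(390,390),interpolation=cv2.INTER_CUBIC)]))
# mirror plane angle: back/front face points near hinge, x within +-40
for n,s in(('wr',a),('si',b),('sc',c),('side0',load('side0')),('scene0',load('scene0'))):
    P=cloud(s,(0,0,640,400)); 
    k=(abs(P[:,0]-547)<44)&(abs(P[:,1]-210)<36)&(P[:,2]>176)&(P[:,2]<248); Q=P[k]
    if len(Q)>30:
        w,v=np.linalg.eigh(np.cov(Q.T)); nrm=v[:,0]*(-np.sign(v[1,0])); print(n,len(Q),'normal',nrm.round(2),'below level',np.arctan2(-nrm[2],-nrm[1]).round(3),Q.mean(0).round(1))
    k=(abs(P[:,0]-545)<20)&(abs(P[:,1]-292)<22)&(P[:,2]>205)&(P[:,2]<240); Q=P[k]
    if len(Q)>5: print('  pad',len(Q),Q.mean(0).round(1))
E
```

```text
13.25 [545.6879132  291.29876426 289.72880977] [3.14152128e+00 2.58411174e-05 1.56870657e+00] [0.36312224 2.7948066  2.94278824] [ 0.39518135  0.035286   -0.00186718]
  pad 1184 [544.  305.4 225.9]
si 244 normal [ 0.03 -0.89 -0.46] below level 0.478 [538.5 209.4 228.4]
  pad 71 [541.3 303.2 226.2]
sc 244 normal [ 0.03 -0.89 -0.45] below level 0.468 [548.  208.8 219.1]
  pad 71 [549.4 285.2 227. ]
side0 746 normal [ 0.02 -0.63 -0.77] below level 0.884 [545.  214.1 218.5]
scene0 120 normal [ 0.01 -0.38 -0.93] below level 1.181 [547.5 203.7 229.7]
```

View pics/j6.png

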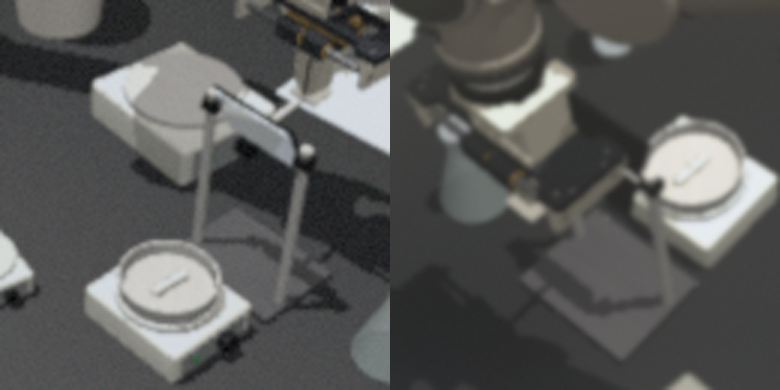

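Three figures agree on mirror value v, against a target of 0.408:
- The mirror normal is 0.468 below the level in the scene view, and 0.464 in the side view after correcting its rest bias. That puts v at about 0.40.
- The tip height also gives v of about 0.40.
- The contact force is about 4 N.

I hold for a moment, check it is steady, and hand in.

carry_out(deltas=[[[0,0,0.3,0],[0,0,0.3,0],[0,0,0.3,0],[0,0,0.3,0],[0,0,0.3,0],[0,0,0.3,0],[0,0,0.3,0],[0,0,0.3,0]]])

```text
time: 14.05
tool_pos: [545.7, 291.3, 289.4]
tcp_rot: [-3.142, 0.0, 1.569]
contact_force: [-0.3, 1.5, 2.6]
grip_width: 0.1
```

```bash
python3 - <<'E'
from h import *
snap('side','si7'); snap('scene','sc7')
for t in('si7','sc7'):
    s=load(t); P=cloud(s,(0,0,640,400)); k=(abs(P[:,0]-547)<44)&(abs(P[:,1]-210)<36)&(P[:,2]>176)&(P[:,2]<248)
    v=np.linalg.eigh(np.cov(P[k].T))[1][:,0]; print(t,'below level',np.arctan2(abs(v[2]),abs(v[1])).round(3))
    h=np.hypot(P[:,0]-547,P[:,1]-96.5); r=(P[:,2]>66)&(P[:,2]<82)&(h<75)&(h>44); print(' rim',circ(P[r][:,:2]))
for t,z,p in(('flask',120,(436,213)),('boat',0,(282,317)),('beaker',0,(387,283))): print(t,dep(load('sc7'),*p).round())
o=bot.get_obs(); print(o['time'],o['tool_pos'],o['contact_force'],abs(o['dq']).max())
bot.close_job()
E
```

```text
si7 below level 0.48
 rim (array([546.2,  96.4]), np.float64(52.8), 159)
sc7 below level 0.456
 rim (array([547.8,  94.3]), np.float64(52.9), 178)
flask [743. 243. 123.]
boat [ 668. -289.    2.]
beaker [779.   8.  13.]
14.15 [545.69819576 291.30002611 289.3896539 ] [-0.46709883  2.97810515  3.18690992] 0.0010770723635753071
the job is handed in; nothing more can be done
```

The stir bar is lying flat in the middle of the dish, and the arm was still holding the mirror pressed when I handed the job in at about 14 s. No verdict came back, so this rests on my own measurements.

- **Bar and dish:** After release the bar was about 2 mm from the dish's centre by depth, and level. The dish's rim fit stayed within about 2 mm of where it started.
- **Mirror angle:** The last checks put the glass normal 0.456 below the level (scene camera) and 0.480 (side camera, which read 0.014 too high at rest). The aim was about 0.462, with roughly ±0.04 allowed. These two views differ by 0.024 rad, and the fingertip height agrees with the aim.
- **Push:** The contact force was about 4 N, and the arm was still (joint speeds at or below 0.001 rad/s).
- **Bystanders:** The flask, beaker and weighing boat read within about 3–4 mm of their first measurements, which is measurement noise.

I did not view the mirror image itself. The angle was worked out from the geometry.

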